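# Compress and hold a chain tensioner

## Robot

A 7-joint arm with a two-finger parallel gripper is mounted at the origin on the work surface. World frame = base frame: x ahead of the robot, y to its left, z up, the work surface at z = 0. Lengths are in m, angles in rad, forces in N, time in s.
With the tool pointing down it reaches from about 0.425 to 0.95 m from the base axis. Payload 4.7 kg.
Tool frame: the origin (TCP) lies between the finger pads; the fingertips stand 25 mm ahead of it and the grasp point (between the pads) lies 6 mm ahead of it; x points along the fingers, z is the direction in which the jaws open and shut, and the axes are right-handed (so a half turn about x gives the same grasp; the last joint's range is limited). The gripper opens to 85 mm and grips with 20 to 120 N. Pads are 22 mm wide; open, the fingers measure 114 mm over their backs; the gripper's body (76 mm by 85 mm) begins 54 mm behind the grasp point. The pads swing forward as they close: fully open they stand 13 mm farther back than shut.
Start: joints at [-1.186, 0.469, -0.049, 1.532, 0.024, 1.141, -0.082], TCP at [0.271, 0.618, 0.256] pointing down, gripper open.
Joint ranges: [-2.59, 2.59], [-0.33, 1.99], [-1.39, 1.29], [0.1, 2.45], [-1.04, 4.18], [0.21, 1.99], [-2.66, 2.66]. Speed limits (rad/s): [2.57, 2.57, 3.14, 3.14, 3.14, 3.14, 3.14].

## Interface

Orientations are given as a 3x3 rotation matrix whose columns are the frame's x, y, z axes.
In Python, from rig import * gives the robot as it stands. Calls block until the motion is done:
- movep(position, orientation): joint-space move of the TCP to a pose.
- move_l(position, attitude=None, feed=0.15, until_force=None): straight line of the TCP; attitude=None keeps the orientation; feed is the mean speed in m/s. With until_force (N) it stops when the force on the tool has changed by that much, and returns True; else False.
- move_joints(angles): joint-space move.
- command_gripper(opening, newtons=None): finger opening in m; newtons is the grip in N (None keeps the last); returns when the fingers have stopped.
- sleep(seconds).
- inverse_kinematics(position, orientation): joint angles nearest the present ones, or None.
- sense(): the state.
- camera(name): name is "scene" or "side" or "wrist"; returns (picture, depth): 480x640x3 uint8, red, green, blue; 480x640 float32, m along the optical axis (not along the pixel's ray), 0 where there is no reading.
- camera_params(name): a dict with "K" (3x3 intrinsics, pixels), "position" and "rotation" of the camera in the world; the wrist camera has in their place "tool_from_camera" (4x4, takes a point from camera to tool coordinates, whose origin is the TCP and whose axes are the tool frame's). Camera axes: x right, y down, z forward; pixel columns grow to the right and rows downward; lengths in m; the calibration is good to about 2 mm. A picture is of the moment at which its call begins: read the wrist's pose just before it. camera_params takes no time and is no camera call.
A pose or a line that the arm cannot do raises Unreachable and nothing moves.
- finish_job(): hands the job in, once; it reports no verdict.
The state is a dict: "time_s": time; "joint_pos": joint angles; "qd": joint speeds; "joint_efforts": joint torques, N m; "position": TCP position; "tcp_rot": TCP orientation; "wrist_force": force on the tool from outside, world axes, zero at the start; "ft_torque": the same for the moment, N m; "finger_gap": finger opening in m.
Only numpy, scipy, OpenCV 4.12 (cv2) and the standard library are available. Lean on these libraries where they do the work, as an engineer would, in place of code of your own. Each camera call takes 0.05 s, during which the arm holds its last target.

## Task

Fasten the chain tensioner in its bench fixture: turn both red wing bolts clockwise, one after the other, all the way to their end stops. Then pick up the blue-handled pusher by its handle, set its flat steel foot squarely and centrally on the brass sprung plunger and press straight down until the foot meets the hard shoulder around the plunger. Finish while still gripping the pusher and holding the plunger fully pressed in there (do not let go); do not press the plunger before both bolts are home, and leave the other things on the bench where they are.

Things in the scene. Friction and masses are not known exactly. Their poses are not given: they have to be found in the camera images.
- fixture: Chain tensioner on its immovable bench fixture. Origin: underside centre, z up. Blue base plate 90 (x) x 280 (y) x 14 mm; aluminium lugs 36 mm wide along y, top at z = 34 mm; housing block 66 x 76 mm (x, y), top at 46 mm; at the centre the shoulder (stop) and brass plunger. Red wing bolts at x = 0, y = +95 mm (left) and -95 mm (right). Place and yaw differ each time.
- stop: The hard shoulder: an aluminium boss, 50 mm in diameter, at the fixture's centre; part of the fixture and immovable. Origin on its axis, 30 mm above the bench; its flat top, which the pusher's foot must meet, is 70 mm above the bench (40 mm above this origin).
- bolt_left (a joint): Left wing bolt, rad: grows clockwise from above, from 0 to its end stop at 1.4 (home); starts at 0 to 0.35; stays where left (friction 0.06 N m). Its wing is an upright red bar 48 mm long, 12 thick, from 52 to 80 mm above the bench, turning about its middle; its direction from above is fixture yaw + pi/2 + 1.4 - value: at home along the fixture's y, in line with the yellow marks on the lugs.
- bolt_right (a joint): Turn of the right wing bolt, rad: the same bolt, bar, directions and values as the left one.
- bolt_left_grip (a point): On the axis of the left wing bolt, 68 mm above the bench, 12 mm below the top of its bar: where the bar is gripped.
- bolt_right_grip (a point): On the axis of the right wing bolt, 68 mm above the bench, 12 mm below the top of its bar: where the bar is gripped.
- plunger (a joint): How far the brass plunger is pressed in, m: 0 free, about 0.014 when the pusher's foot meets the hard shoulder. A spring pushes it up with 5 N at 0, growing by 0.5 N per mm to 12 N at the shoulder.
- plunger_tip (a point): Centre of the flat top of the brass plunger (18 mm in diameter), 84 mm above the bench when free, 14 mm above the shoulder; it slides straight down.
- pusher_center (a point): Centre (half-way up, on the axis) of the pusher: loose, upright on the bench, 64 mm high, about 0.18 kg: steel foot disc 44 mm in diameter, 8 mm thick; round blue handle 24 mm in diameter above it up to 56 mm; 28 mm blue head on top. z up its axis; the foot's face is 32 mm below this point. Starts left or right of the fixture.
- pusher_face (a point): Centre of the flat underside of the pusher's foot.
- pusher: The pusher itself; origin at the centre of the foot's underside, z up its handle.
- socket: Bystander: steel socket, 32 mm in diameter, 78 mm high, standing on the side of the fixture away from the pusher. Origin underside centre.
- can: Bystander: orange drink can, 54 mm in diameter, 165 mm high. Origin underside centre.
- wrench: Bystander: steel wrench 200 mm long, lying flat beyond the fixture.
- wrench2: Bystander: steel wrench 160 mm long, lying flat beyond the fixture.
- screwdriver: Bystander: red screwdriver 200 mm long, lying flat beyond the fixture.
- phone: Bystander: black phone, 75 x 155 x 9 mm, lying flat beyond the fixture.
- dish: Bystander: open steel parts dish, 110 mm wide, 30 mm high, on the left.

How it is judged:
On the way, in this order (a step that is already met when the one before it is completed fails the run):
1. both wing bolts turned to their end stops, the plunger still out (value of joint each of bolt_left, bolt_right above 1.32 rad and value of joint plunger below 0.004 m), for 0.2 s.
2. the pusher is picked up in the gripper (height (world z) of pusher_center above 0.06 m and contact force between the fingers and pusher above 1 N and value of joint plunger below 0.004 m), for 0.1 s.
3. the pusher held in the gripper presses the plunger down to the hard shoulder (value of joint plunger above 0.0122 m and contact force between pusher and stop above 1 N and horizontal distance between pusher_face and plunger_tip below 0.009 m and angle between pusher's own z axis and vertical below 0.12 rad and contact force between the fingers and pusher above 1 N), for 0.3 s.
At the end, for the whole second after the job is handed in: Ends holding: both bolts within 0.08 rad of their stops; plunger in at least 12.2 of 14 mm; the pusher pressing on the shoulder (over 1 N), within 9 mm of the axis and 0.12 rad of upright; fingers still on the pusher; all at rest (all of step 3 and value of joint each of bolt_left, bolt_right above 1.32 rad and velocity of joint plunger below 0.01 m/s and linear speed of pusher below 0.03 m/s); the arm keeps its last pose, push and grip.
It fails at once if the plunger is pressed in before both bolts are home (value of joint plunger above 0.006 m and value of joint any of bolt_left, bolt_right below 1.32 rad).
It fails at once if a bystander is moved by more than 40 mm (distance of any of can, socket, wrench, wrench2, screwdriver, phone, dish from where it was at the start of the episode above 0.04 m).
It also fails if it takes over 70 s, if anything falls off the work surface, if the arm or the gripper's body presses on something with over 40 N, if the wrist force passes 120 N, or if a joint passes its speed limit or range.

## Working session

There is one attempt and no reset: what is moved stays moved. The work goes in short steps, each a Python script; the robot and the scene stay as the last script left them, time stands still between calls to the robot, and variables do not carry over. Pictures are saved under pics/ and viewed, and the job is handed in when it is done.

```bash
mkdir -p pics; ls
python3 - <<'E'
from rig import *
import cv2
for n in ["scene","side","wrist"]:
    p,d=camera(n); cv2.imwrite(f"pics/a_{n}.png",p[:,:,::-1]); c=camera_params(n); print(n,c)
print(sense())
E
```

```text
pics
scene {'K': array([[489.34364733,   0.        , 315.47256738],
       [  0.        , 489.34364733, 237.77741264],
       [  0.        ,   0.        ,   1.        ]]), 'position': array([ 1.45301479, -0.45439406,  0.81420214]), 'rotation': array([[ 0.43641656,  0.53370617, -0.72436062],
       [ 0.89974364, -0.26012716,  0.35042153],
       [-0.00140374, -0.80466862, -0.59372253]])}
side {'K': array([[512.15053992,   0.        , 319.71054919],
       [  0.        , 512.15053992, 233.82373086],
       [  0.        ,   0.        ,   1.        ]]), 'position': array([-0.40987252, -0.97257086,  0.99016997]), 'rotation': array([[ 0.66890304, -0.42442643,  0.6102712 ],
       [-0.74313403, -0.36203622,  0.56274469],
       [-0.01790344, -0.82993493, -0.55757285]])}
wrist {'K': array([[383.55177567,   0.        , 318.32402429],
       [  0.        , 383.55177567, 243.80233557],
       [  0.        ,   0.        ,   1.        ]]), 'tool_from_camera': array([[ 1.04314607e-03, -3.09644646e-01,  9.50851779e-01,
        -1.18164282e-01],
       [-7.77890379e-05, -9.50852318e-01, -3.09644737e
[... 313 characters left out ...]
1.14099443, -0.08228518]), 'qd': array([-0.00059612, -0.00372747,  0.00192152, -0.00297206, -0.00077593,
       -0.00080124,  0.00079815]), 'joint_efforts': array([ 7.50811705e-04, -5.10764909e+01, -4.66442609e-02, -2.37979013e+01,
        1.06759201e-02,  5.37195476e-03, -1.11528578e-05]), 'position': array([0.27121614, 0.61767157, 0.25548499]), 'tcp_rot': array([[-5.61228335e-04, -9.15626018e-01,  4.02030696e-01],
       [-1.40971229e-03,  4.02031084e-01,  9.15624934e-01],
       [-9.99998849e-01, -5.28729555e-05, -1.51640049e-03]]), 'wrist_force': array([ 1.15891406,  0.41084542, -0.25577965]), 'ft_torque': array([-0.00140301, -0.01641893,  0.02100086]), 'finger_gap': 0.08533313699930821}
```

View pics/a_scene.png

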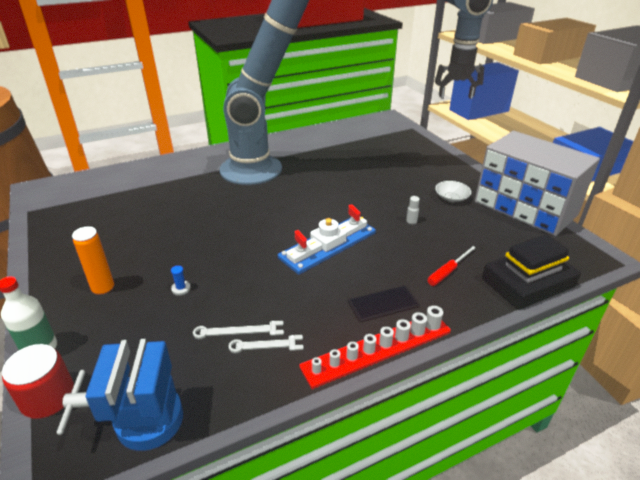

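View pics/a_side.png

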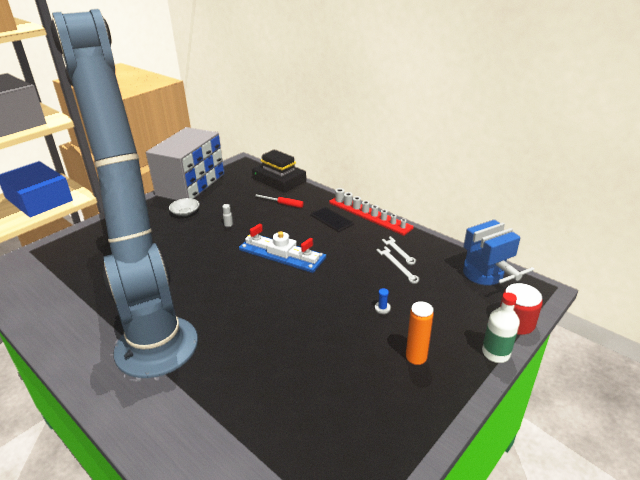

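The scene picture shows the fixture centred at about (328,222), with its wing bolts at (300,240) and (355,213). The pusher's head is at (178,270), the can at (95,260), and the socket at (413,205). I'll get rough positions from these.

```bash
cat > h.py <<'E'
from rig import *
import numpy as np, cv2
def pose(name,s=None):
    c=camera_params(name)
    if name!="wrist": return c["K"],np.array(c["rotation"]),np.array(c["position"])
    s=s or sense(); T=c["tool_from_camera"]; R=s["tcp_rot"]
    return c["K"],R@T[:3,:3],s["position"]+R@T[:3,3]
def at_z(P,u,v,z):
    K,R,p=P; r=R@np.linalg.solve(K,[u,v,1]); return p+r*(z-p[2])/r[2]
def at_d(P,u,v,d):
    K,R,p=P; return p+R@(np.linalg.solve(K,[u,v,1])*d)
def proj(P,X):
    K,R,p=P; q=K@(R.T@(np.asarray(X)-p)); return q[:2]/q[2]
def down(ang):  # tool x down, jaw axis z at angle ang from world x
    z=np.array([np.cos(ang),np.sin(ang),0]); x=np.array([0,0,-1.]); return np.column_stack([x,np.cross(z,x),z])
E
python3 - <<'E'
from h import *
p,d=camera("scene"); P=pose("scene")
for n,u,v,z in [("plunger",328,221,.084),("wl?",355,212,.07),("wr?",300,239,.07),("pusher",178,269,.064),("can",88,233,.165),("socket",414,199,.078)]:
    print(n,at_z(P,u,v,z).round(3),at_d(P,u,v,d[v,u]).round(3))
p,d=camera("side"); P=pose("side")
for n,u,v,z in [("plunger",281,235,.084),("w",256,230,.07),("w",307,244,.07),("pusher",383,292,.064),("can",422,308,.165)]:
    print(n,at_z(P,u,v,z).round(3),at_d(P,u,v,d[v,u]).round(3))
E
```

```text
plunger [0.51  0.039 0.084] [0.509 0.039 0.084]
wl? [0.485 0.135 0.07 ] [0.494 0.13  0.077]
wr? [ 0.532 -0.053  0.07 ] [ 0.538 -0.055  0.074]
pusher [ 0.507 -0.36   0.064] [ 0.509 -0.36   0.065]
can [ 0.419 -0.527  0.165] [ 0.421 -0.527  0.166]
socket [0.511 0.312 0.078] [0.512 0.311 0.079]
plunger [0.497 0.031 0.084] [0.502 0.036 0.079]
w [0.479 0.13  0.07 ] [0.481 0.133 0.067]
w [ 0.529 -0.052  0.07 ] [ 0.527 -0.054  0.072]
pusher [ 0.503 -0.364  0.064] [ 0.498 -0.367  0.069]
can [ 0.417 -0.534  0.165] [ 0.415 -0.535  0.166]
```

Run:
```python
from h import *
for a in [1.45,1.45-np.pi,0.25,.25-np.pi]:
    q=inverse_kinematics([.507,.038,.27],down(a)); print(a,None if q is None else np.round(q,2))
    q=inverse_kinematics([.507,.038,.074],down(a)); print(a,None if q is None else np.round(q,2))
movep([.50,.038,.30],down(1.4))
s=sense(); P=pose("wrist",s); p,d=camera("wrist"); cv2.imwrite("pics/w1.png",p[:,:,::-1]); np.savez("w1.npz",K=P[0],R=P[1],p=P[2],d=d)
print(s["joint_pos"].round(2),s["position"],proj(P,[.507,.038,.084]),s["time_s"])
```

```text
1.45 [-0.44  0.18  0.32  1.92 -0.07  1.05  1.36]
1.45 [-0.27  0.45  0.14  2.09 -0.11  0.61  1.39]
-1.6915926535897932 [-0.78  0.21  0.73  1.94 -0.16  1.05 -1.67]
-1.6915926535897932 [-0.63  0.51  0.61  2.11 -0.48  0.65 -1.39]
0.25 [-0.56  0.19  0.47  1.93 -0.1   1.05  0.2 ]
0.25 [-0.42  0.46  0.34  2.1  -0.26  0.62  0.34]
-2.891592653589793 [-1.15  0.39  1.29  1.95 -0.41  1.11 -2.58]
-2.891592653589793 [-0.94  0.74  1.11  2.13 -0.91  0.87 -2.17]
[-0.47  0.14  0.34  1.9  -0.05  1.11  1.3 ] [0.50012284 0.03907503 0.29992705] [318.98080798 221.11996548] 2.4833
```

View pics/w1.png

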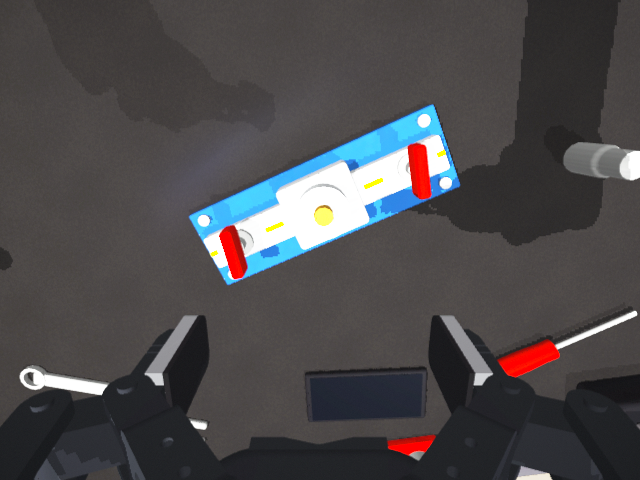

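The wrist picture shows the plunger tip at (323,215), the right wing at (233,252) and the left wing at (419,170). I'll segment these using colour and depth.

```bash
cat >> h.py <<'E'
def cloud(P,d):
    K,R,p=P; v,u=np.mgrid[:480,:640]; r=np.stack([(u-K[0,2])/K[0,0],(v-K[1,2])/K[1,1],np.ones(u.shape)],-1)*d[...,None]
    return r@R.T+p
def ana(img,d,P,zs=0.0):
    X=cloud(P,d); i=img.astype(int); red=(i[...,0]>110)&(i[...,1]<60)&(i[...,2]<60)
    m=red&(X[...,2]>.0765)&(X[...,2]<.09)&(np.hypot(X[...,0]-.507,X[...,1]-.038)<.16)
    n,l,st,c=cv2.connectedComponentsWithStats(m.astype(np.uint8))
    out={}
    for k in range(1,n):
        if st[k,4]<60: continue
        v,u=np.where(l==k); K,R,p=P
        Y=np.array([at_z(P,a,b,.08)[:2] for a,b in zip(u,v)])
        (cx,cy),(w,h),_=cv2.minAreaRect((Y*1e4).astype(np.float32))
        e=np.linalg.eigh(np.cov(Y.T)); ax=e[1][:,1]; ang=np.arctan2(ax[1],ax[0])%np.pi
        print("wing",st[k,4],np.round([cx/1e4,cy/1e4],4),Y.mean(0).round(4),"size",round(w/10,1),round(h/10,1),"ang",round(ang,3),"z",np.median(X[l==k][:,2]).round(4))
        out[k]=(np.array([cx,cy])/1e4,ang)
    m=(i[...,0]>180)&(i[...,1]>140)&(i[...,2]<90)&(X[...,2]>.075)&(np.hypot(X[...,0]-.507,X[...,1]-.038)<.05)
    v,u=np.where(m)
    if len(u): print("plunger",len(u),u.mean(),v.mean(),at_z(P,u.mean(),v.mean(),.084).round(4),np.median(X[m][:,2]))
    return out
E
python3 - <<'E'
from h import *
f=np.load("w1.npz"); P=(f["K"],f["R"],f["p"]); img=cv2.imread("pics/w1.png")[:,:,::-1]
o=ana(img,f["d"],P)
i=img.astype(int); X=cloud(P,f["d"])
# blue plate
m=(i[...,2]>120)&(i[...,0]<110)&(abs(X[...,2]-.014)<.008)
v,u=np.where(m); print(len(u))
Y=np.array([at_z(P,a,b,.014)[:2] for a,b in zip(u,v)])
print(cv2.minAreaRect((Y*1e4).astype(np.float32)))
# bolts/yellow marks
m=(i[...,0]>180)&(i[...,1]>140)&(i[...,2]<90)
n,l,st,c=cv2.connectedComponentsWithStats(m.astype(np.uint8))
for k in range(1,n):
    if st[k,4]>10: print(st[k],c[k],at_z(P,*c[k],.034).round(4),np.median(X[l==k],0).round(3))
E
```

```text
wing 685 [0.4792 0.1335] [0.479  0.1334] size 47.2 11.6 ang 0.029 z 0.08
wing 595 [ 0.5262 -0.0482] [ 0.5257 -0.0483] size 47.4 12.1 ang 0.045 z 0.0802
plunger 35 320.37142857142857 209.5142857142857 [0.4967 0.041  0.084 ] 0.08380304963783725
8704
((5029.5537109375, 425.07666015625), (901.42724609375, 2788.3427734375), 14.456334114074707)
[437 150   9   7  36] [441.         153.11111111] [0.4723 0.1649 0.034 ] [0.472 0.165 0.036]
[364 178  19  11  83] [373.14457831 182.96385542] [0.4901 0.0959 0.034 ] [0.49  0.096 0.035]
[315 206  17   7  29] [321.24137931 208.55172414] [0.5072 0.0403 0.034 ] [0.496 0.041 0.084]
[266 222  18  10  73] [274.1369863  226.52054795] [ 0.5178 -0.011   0.034 ] [ 0.517 -0.011  0.036]
[211 251   7   5  25] [213.76 253.12] [ 0.5357 -0.0802  0.034 ] [ 0.535 -0.08   0.035]
```

```bash
cat >> h.py <<'E'
def wshot(name):
    s=sense(); P=pose("wrist",s); p,d=camera("wrist"); cv2.imwrite(f"pics/{name}.png",p[:,:,::-1]); return p,d,P
E
python3 - <<'E'
from h import *
b=[.4791,.1344]; a0=.029+np.pi/2
command_gripper(.05,40)
movep([*b,.17],down(a0)); p,d,P=wshot("w2"); ana(p,d,P)
move_l([*b,.0745],down(a0),feed=.08,until_force=12)
s=sense(); print(s["position"],s["joint_pos"].round(3),s["wrist_force"])
command_gripper(0,40); s=sense(); print(s["finger_gap"],s["wrist_force"],s["time_s"])
p,d=camera("scene"); cv2.imwrite("pics/s2.png",cv2.resize(p[130:330,220:480,::-1],None,fx=3,fy=3))
E
```

```text
wing 1457 [0.4786 0.1347] [0.478  0.1345] size 47.2 10.9 ang 0.021 z 0.0802
wing 1371 [ 0.5255 -0.048 ] [ 0.5252 -0.048 ] size 48.0 12.6 ang 0.048 z 0.0803
plunger 567 163.38095238095238 299.0088183421517 [0.5035 0.0427 0.084 ] 0.08456348200621189
[0.47949119 0.13451072 0.07497218] [-0.521  0.437  0.202  2.118 -0.151  0.599  1.388] [-1.25399295 -0.19369766  0.16015066]
0.011834074905327252 [-1.09318013  0.37266048  2.97738351] 5.4833
```

View pics/s2.png

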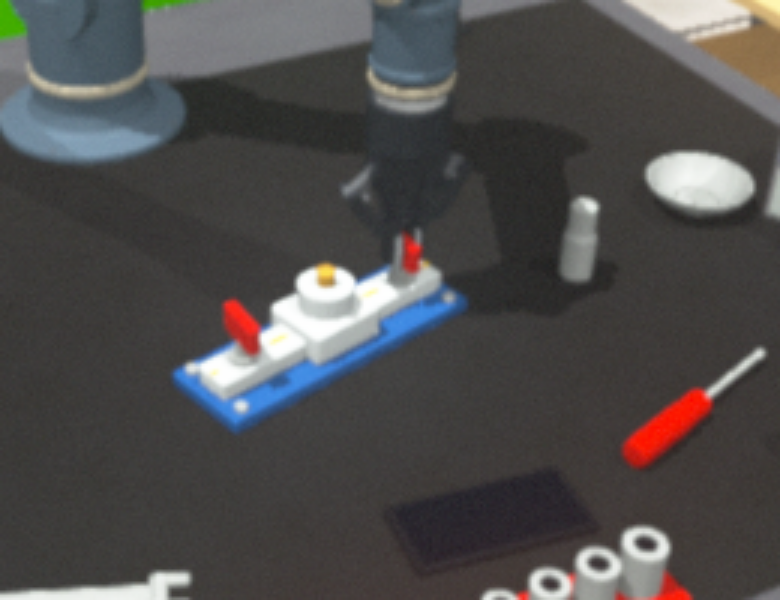

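View pics/w2.png

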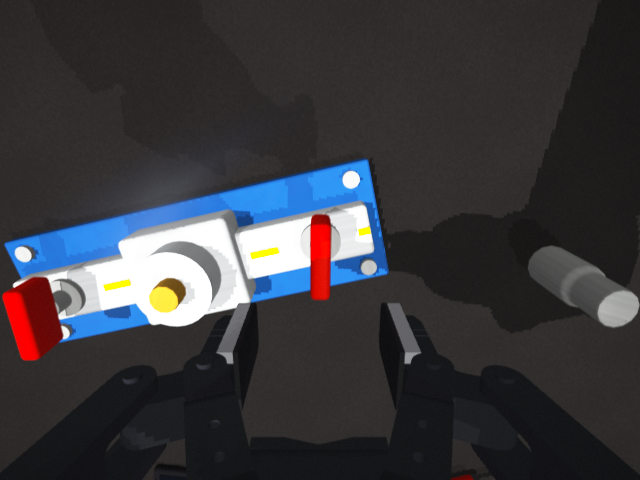

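The left wing is gripped: the gap reads 11.8 mm, and the scene picture shows the fingers around it at (405,260). Next I turn it.

```bash
cat >> h.py <<'E'
def turn(total,n=4):
    q=sense()["joint_pos"].copy(); q0=q[6]; 
    for k in range(1,n+1):
        q[6]=q0-total*k/n; move_joints(q); s=sense(); z=s["tcp_rot"][:,2]
        print("jaw",np.arctan2(z[1],z[0]).round(3),s["position"].round(4),s["wrist_force"].round(1),s["ft_torque"].round(2),round(s["finger_gap"],4))
E
python3 - <<'E'
from h import *
turn(1.30,3); turn(.13,2); print(sense()["time_s"])
E
```

```text
jaw 1.169 [0.4794 0.1355 0.0749] [-0.4  3.4  0.1] [ 0.6  -0.07  0.02] 0.0116
jaw 0.737 [0.4798 0.136  0.0749] [ 1.   5.2 -1.1] [ 1.01 -0.28 -0.08] 0.0112
jaw 0.304 [0.4804 0.1364 0.0749] [ 2.7  5.6 -3.2] [ 1.16 -0.46 -0.07] 0.0116
jaw 0.244 [0.4805 0.1364 0.0749] [ 0.9  2.9 -0.2] [ 0.46 -0.02  0.37] 0.0113
jaw 0.182 [0.4806 0.1365 0.075 ] [0.7 2.1 0.6] [ 0.31 -0.12  1.67] 0.0113
7.5083
```

Run:
```python
from h import *
command_gripper(.05); s=sense(); move_l([*s["position"][:2],.17],feed=.15)
b=[.5263,-.0490]; a0=.047+np.pi/2
movep([*b,.17],down(a0)); p,d,P=wshot("w3"); ana(p,d,P)
print(move_l([*b,.0745],down(a0),feed=.08,until_force=12))
command_gripper(0,40); s=sense(); print(s["position"],s["finger_gap"],s["joint_pos"].round(2))
if .009<s["finger_gap"]<.015:
    turn(1.30,3); turn(.13,2)
print(sense()["time_s"])
```

```text
wing 606 [0.4831 0.1181] [0.4831 0.1183] size 11.7 16.3 ang 1.805 z 0.0799
wing 1489 [ 0.5261 -0.0493] [ 0.5255 -0.0495] size 47.8 11.5 ang 0.06 z 0.0802
plunger 675 484.1303703703704 236.53629629629629 [0.5034 0.0424 0.084 ] 0.08439339845328622
False
[ 0.5265009  -0.04920488  0.07488563] 0.011255267047195613 [-0.01  0.47  0.03  2.04 -0.02  0.63  1.65]
jaw 1.187 [ 0.5266 -0.0485  0.0749] [0.3 2.7 0.9] [ 0.46 -0.   -0.05] 0.0113
jaw 0.756 [ 0.5271 -0.0478  0.0749] [ 1.2  5.6 -1.2] [ 1.04 -0.3  -0.1 ] 0.0111
jaw 0.323 [ 0.5277 -0.0474  0.0749] [ 3.8  6.7 -1.4] [ 1.18 -0.61 -0.08] 0.0114
jaw 0.261 [ 0.5279 -0.0473  0.0749] [0.9 3.  0.2] [ 0.48 -0.21 -0.03] 0.0113
jaw 0.2 [ 0.5279 -0.0473  0.075 ] [ 1.1  1.6 -0.2] [ 0.38 -0.22  1.2 ] 0.011
14.075
```

View pics/w3.png

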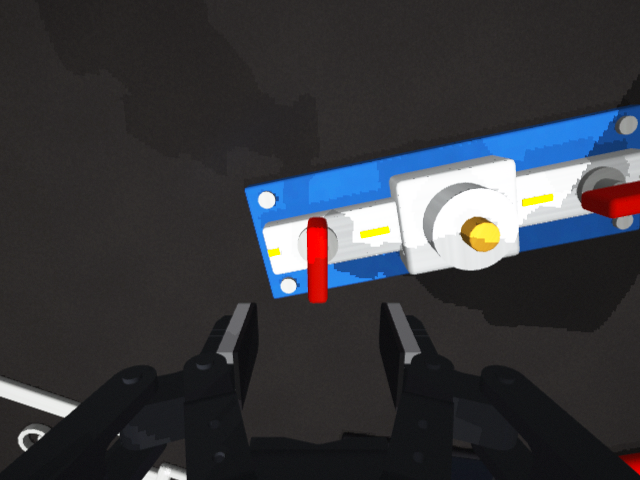

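Run:
```python
from h import *
command_gripper(.05); s=sense(); move_l([*s["position"][:2],.17],feed=.15)
movep([.49,.042,.27],down(.25)); p,d,P=wshot("w4"); ana(p,d,P)
command_gripper(.07)
print({a:inverse_kinematics([.505,-.362,.042],down(a)) is not None for a in [0,.8,1.57,2.3,-.8,-1.57]})
movep([.505,-.362,.22],down(1.2)); p,d,P=wshot("w5")
X=cloud(P,d); m=(abs(X[...,2]-.064)<.003)&(np.hypot(X[...,0]-.505,X[...,1]+.362)<.04)
v,u=np.where(m); Y=np.array([at_z(P,a,b,.064)[:2] for a,b in zip(u,v)]); print("head",len(u),u.mean(),v.mean(),Y.mean(0),np.ptp(Y,0))
m=(abs(X[...,2]-.008)<.004)&(np.hypot(X[...,0]-.505,X[...,1]+.362)<.04)&(p.min(-1)>110)
v,u=np.where(m); Y=np.array([at_z(P,a,b,.008)[:2] for a,b in zip(u,v)]); print("foot",cv2.minEnclosingCircle((Y*1e4).astype(np.float32)))
print(sense()["time_s"])
```

```text
wing 511 [0.4817 0.1266] [0.4824 0.1247] size 10.6 30.7 ang 1.728 z 0.0803
wing 560 [ 0.5271 -0.0474] [ 0.5267 -0.0477] size 11.0 47.8 ang 1.838 z 0.0804
plunger 35 335.65714285714284 215.74285714285713 [0.5007 0.0485 0.084 ] 0.08365357954230496
{0: True, 0.8: True, 1.57: True, 2.3: True, -0.8: True, -1.57: True}
head 1028 316.2198443579766 230.5729571984436 [ 0.50380968 -0.3622921 ] [0.0272749  0.02726557]
foot ((5040.49560546875, -3624.682861328125), 221.46307373046875)
17.9
```

View pics/w4.png

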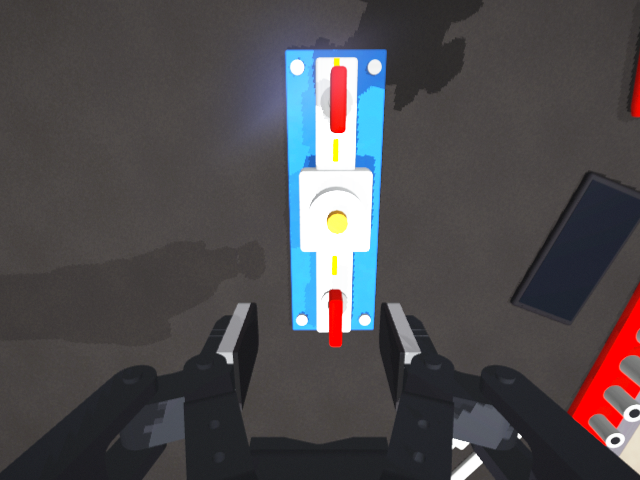

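View pics/w5.png

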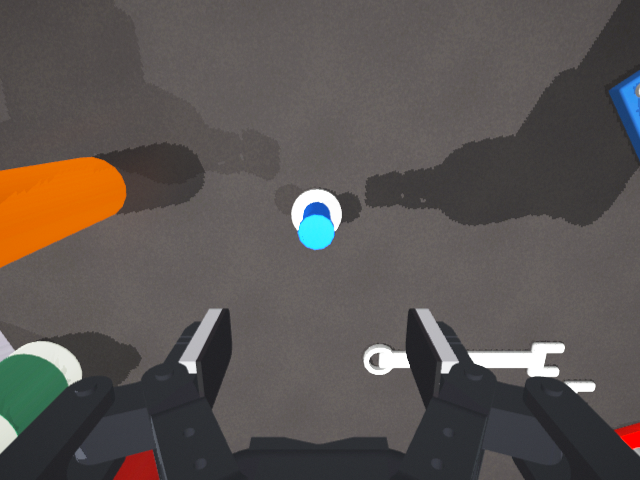

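Wing bars in w4 look in line with the yellow marks: left around (338,100), right around (335,318). I'll zoom in on the left one, because its segmentation only caught part of the bar. In w5 the pusher's head is at (316,231) and its foot at (317,214). Both fits agree at (0.504,-0.362), with diameters of 27 and 44 mm.

Run:
```python
import cv2
p=cv2.imread("pics/w4.png"); cv2.imwrite("pics/w4c.png",cv2.resize(p[40:180,270:400],None,fx=4,fy=4,interpolation=2))
```

```text
(no output)
```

View pics/w4c.png

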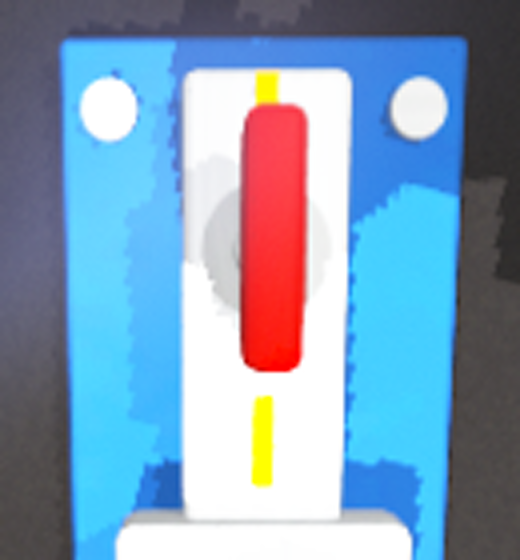

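The left bar is parallel to the yellow marks, so both bolts are home. Next is the pusher.

Run:
```python
from h import *
b=[.5037,-.3624]; a=.25
movep([*b,.15],down(a))
print(move_l([*b,.042],down(a),feed=.08,until_force=12)); s=sense(); print(s["position"])
command_gripper(0,80); s=sense(); print(s["finger_gap"],s["wrist_force"])
move_l([*b,.20],feed=.1); s=sense(); print(s["finger_gap"],s["position"],s["wrist_force"],s["time_s"])
p,d=camera("scene");cv2.imwrite("pics/s6.png",cv2.resize(p[130:330,80:340,::-1],None,fx=3,fy=3))
p,d=camera("side");cv2.imwrite("pics/d6.png",cv2.resize(p[180:340,300:500,::-1],None,fx=4,fy=4))
p,d,P=wshot("w6")
```

```text
False
[ 0.50404184 -0.36267466  0.042597  ]
0.023085962277719953 [0.45508395 0.0955676  2.89628221]
0.022875681987144732 [ 0.50338593 -0.3621914   0.19926656] [ 0.58749697  0.43610564 -1.43863723] 22.4333
```

View pics/s6.png

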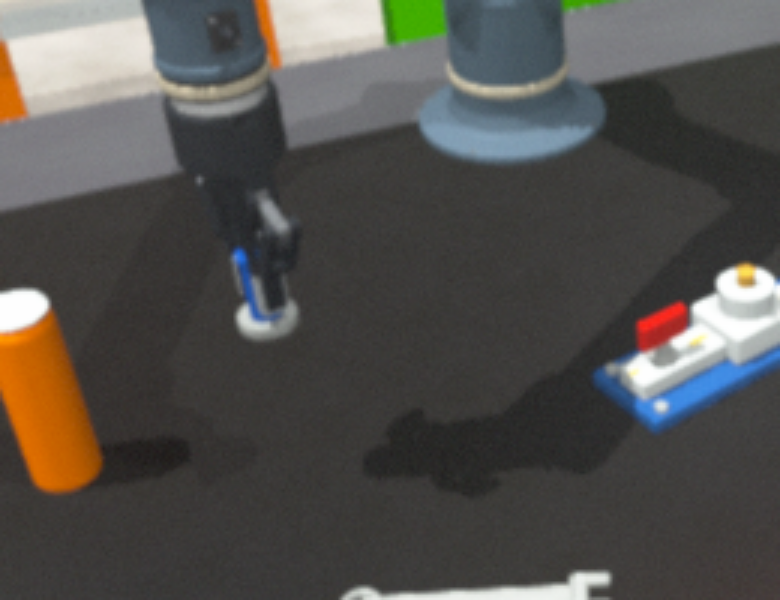

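View pics/w6.png

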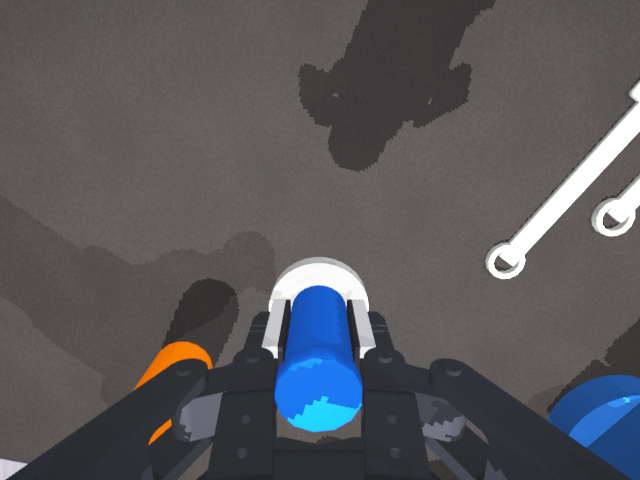

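View pics/d6.png

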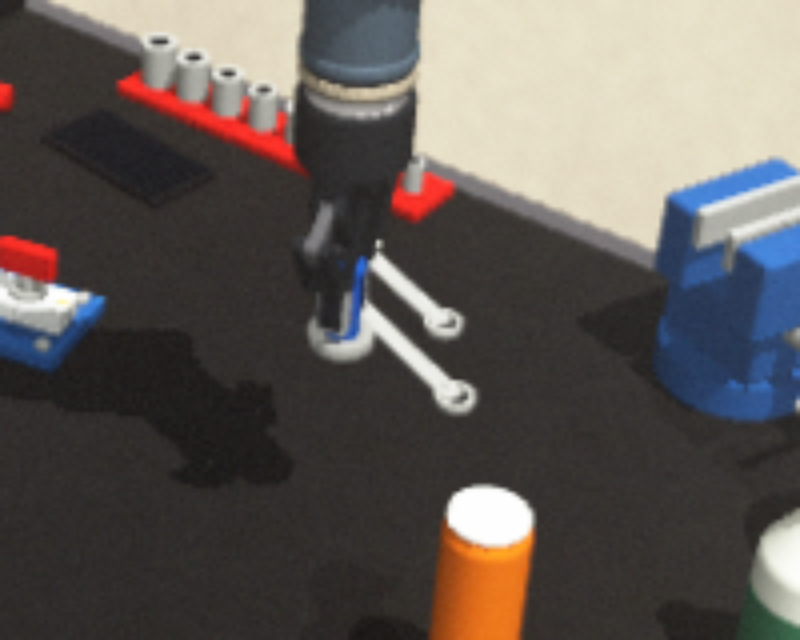

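The pusher is lifted, with its handle between the pads. I'll check its tilt by overlaying the outline an upright pusher would have in the wrist image.

Run:
```python
from h import *
c=camera_params("wrist"); T=c["tool_from_camera"]; P=(c["K"],T[:3,:3],T[:3,3])
img=cv2.imread("pics/w6.png")
for z,r,col in [(.064,.014,(0,255,0)),(.056,.014,(0,255,255)),(.008,.022,(0,0,255)),(0,.022,(255,0,255))]:
    pts=np.array([proj(P,[.0426-z,r*np.cos(t),r*np.sin(t)]) for t in np.linspace(0,6.28,60)])
    cv2.polylines(img,[np.round(pts*8).astype(np.int32)],True,col,1,cv2.LINE_AA,3)
cv2.imwrite("pics/w6o.png",cv2.resize(img[240:450,220:420],None,fx=3.5,fy=2.8))
```

```text
(no output)
```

View pics/w6o.png

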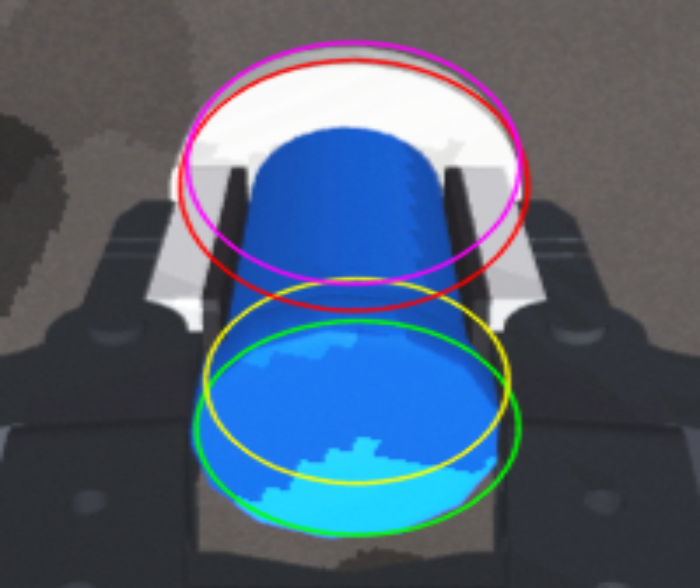

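The overlay matches the head and foot to within 2 or 3 px, about 1 mm, so the pusher is upright and centred. Next I move over the plunger.

Run:
```python
from h import *
c=[.5033,.0426]
move_l([*c,.20],down(.25),feed=.15); move_l([*c,.134],down(.25),feed=.06); s=sense(); print(s["position"],s["wrist_force"],s["finger_gap"],s["time_s"])
for n,(x0,x1,y0,y1) in {"scene":(250,410,150,270),"side":(200,360,160,280)}.items():
    p,d=camera(n);cv2.imwrite(f"pics/{n}7.png",cv2.resize(p[y0:y1,x0:x1,::-1],None,fx=4,fy=4))
wshot("w7")
```

```text
[0.50364723 0.04261639 0.13440809] [-0.34652339 -0.18609198 -1.97756518] 0.022783882488991845 26.6833
```

View pics/scene7.png

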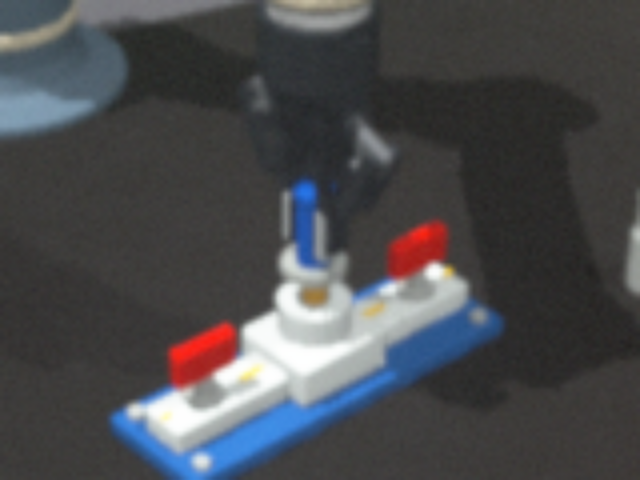

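View pics/side7.png

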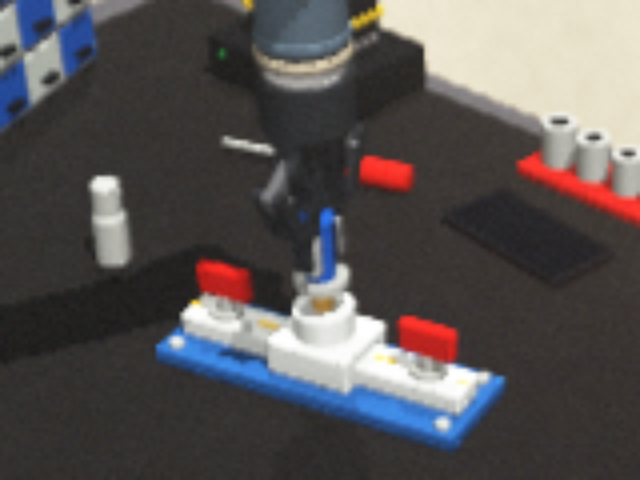

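View pics/w7.png

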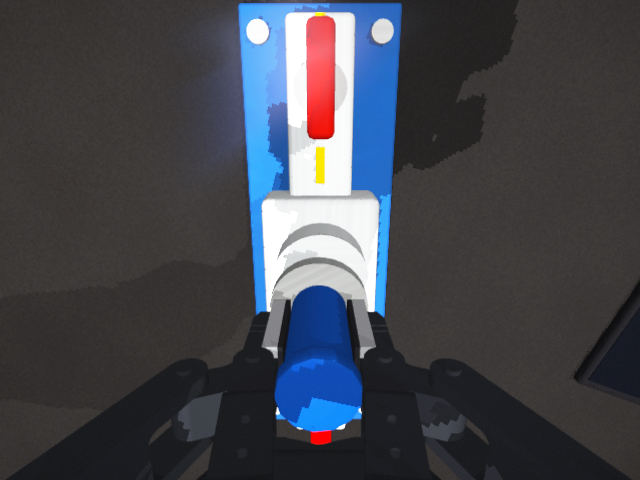

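All three views agree on the centring. In the scene crop, foot and boss are at x≈313. In the side crop they're at x≈325, and in the wrist view at 318 and 320. Now I press.

Run:
```python
from h import *
c=[.5031,.0426]
for z in [.1265,.122,.117,.1135]:
    move_l([*c,z],feed=.02); s=sense(); print(z,s["position"].round(4),s["wrist_force"].round(1))
r=move_l([*c,.106],feed=.01,until_force=16); s=sense(); print(r,s["position"].round(4),s["wrist_force"].round(1),s["ft_torque"].round(2))
sleep(.6); s=sense(); print(s["position"].round(4),s["wrist_force"].round(1),s["finger_gap"],s["tcp_rot"][:,0].round(3),s["time_s"])
```

```text
0.1265 [0.5031 0.0426 0.1264] [-0.2 -0.2 -1.3]
0.122 [0.5032 0.0426 0.1222] [-1.8 -0.2  5.3]
0.117 [0.5032 0.0426 0.1174] [-1.7  0.1  7.5]
0.1135 [0.5032 0.0426 0.1141] [-2.  -0.5  8.2]
True [0.5032 0.0425 0.1126] [-1.8  0.2  9.3] [-0.03  0.5   0.04]
[0.5032 0.0425 0.1128] [-1.3 -0.3  9.4] 0.023133834310245485 [-0.001  0.001 -1.   ] 29.4917
```

The spring force is about 11 N, so the foot isn't firmly on the shoulder yet. I'll press further in small steps.

Run:
```python
from h import *
c=[.5031,.0426]
z=.1122
for k in range(14):
    move_l([*c,z],feed=.01); sleep(.1); s=sense(); print(round(z,4),s["position"].round(4),s["wrist_force"].round(1),s["ft_torque"].round(2),s["time_s"])
    if s["wrist_force"][2]>24: break
    z-=.0006
sleep(.6); s=sense(); print(s["position"].round(4),s["wrist_force"].round(1),s["finger_gap"],s["tcp_rot"][:,0].round(3),s["time_s"])
for n,(x0,x1,y0,y1) in {"scene":(250,410,150,270),"side":(200,360,160,280)}.items():
    p,d=camera(n);cv2.imwrite(f"pics/{n}8.png",cv2.resize(p[y0:y1,x0:x1,::-1],None,fx=4,fy=4))
wshot("w8")
```

```text
0.1122 [0.5033 0.0426 0.113 ] [-4.1 -1.4  8.2] [-0.09  0.68  0.02] 29.8417
0.1116 [0.5033 0.0426 0.1125] [-3.3 -0.9  9.3] [-0.08  0.75 -0.07] 30.1917
0.111 [0.5033 0.0426 0.1122] [-3.3 -0.7 13. ] [-0.12  0.98 -0.01] 30.5417
0.1104 [0.5033 0.0426 0.1121] [-5.1 -0.9 17.5] [-0.2   1.28  0.01] 30.8917
0.1098 [0.5033 0.0426 0.1121] [-7.5 -1.3 22.5] [-0.26  1.67 -0.03] 31.2417
0.1092 [0.5033 0.0426 0.1121] [-8.6 -1.  27.9] [-0.27  2.04  0.05] 31.5917
[0.5033 0.0426 0.1121] [-8.5 -0.2 28. ] 0.023195299239631616 [-0.002  0.001 -1.   ] 32.1917
```

View pics/scene8.png

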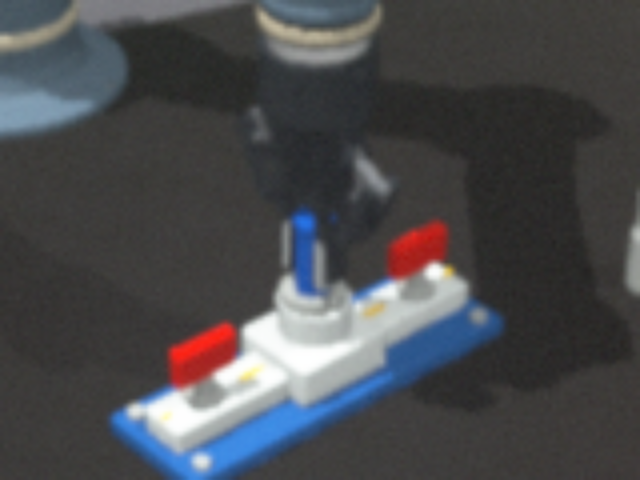

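View pics/side8.png

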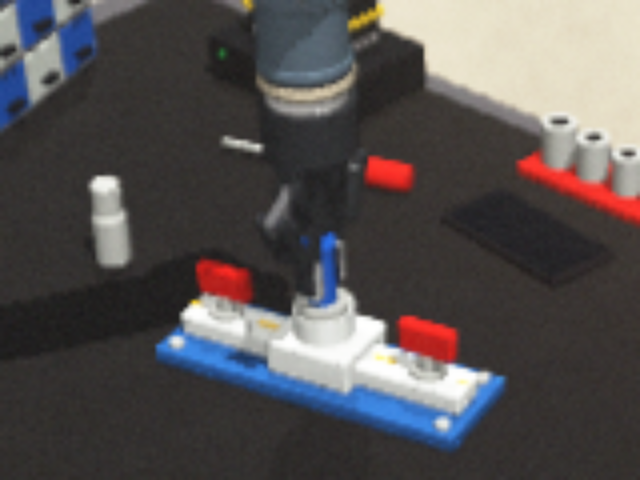

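View pics/w8.png

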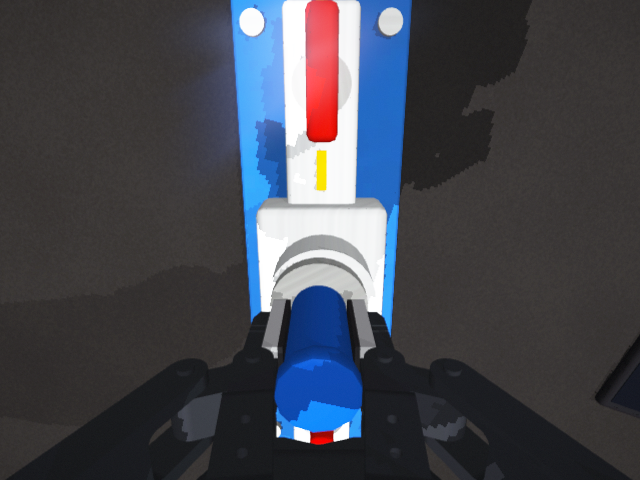

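The foot sits flat on the shoulder and hides the brass plunger. Force climbs steeply with no further travel, from 13 to 28 N at z = 0.1121. The pusher is still gripped and upright, both wings are in line, and everything is holding still. Handing in.

Run:
```python
from h import *
finish_job(); s=sense(); print(s["wrist_force"].round(1),s["position"].round(4),s["finger_gap"],s["time_s"])
```

```text
the job is handed in; nothing more can be done
the job is handed in; nothing more can be done
```

I turned both wing bolts to their end stops, then picked up the pusher and pressed the plunger down to the hard shoulder. I handed the job in at about 32 s, still gripping the pusher and pressing. The hand-in reports no verdict.

**Bolts:** For each bolt, turning torque rose sharply at the end stop, to 1.7 N m on the left and 1.2 N m on the right. Pictures after turning show both bars in line with the yellow marks. The image code only caught part of the left bar and read its angle wrong, so I confirmed that one on an enlarged picture.

**Pusher:** An overlay in the wrist picture showed it upright and centred in the fingers to about 1 mm. In all three camera views its foot was centred over the boss to within about 1 mm.

**Press:** My first press stopped early, at about 9 N, because the force limit triggered before the foot was firmly down. I then pressed on in small steps until force rose from 13 to 28 N with no further travel. That is the shoulder, with TCP height at 0.1121 m against the expected 0.1126 m. It held still for 0.6 s at 28 N with the tool vertical to about 0.002 rad.

I saw no bystander moved in the views I checked, but I didn't measure their positions at the end. I also got no state reading after handing in.

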